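# Start the playback deck with the round key

### The arm

A 6-joint arm with a two-finger parallel gripper is mounted at the origin on the work surface. World frame = base frame: x ahead of the robot, y to its left, z up, the work surface at z = 0. Lengths are in m, angles in rad, forces in N, time in s.
With the tool pointing down it reaches from about 0.225 to 0.875 m from the base axis. Payload 3.4 kg.
Tool frame: the origin (TCP) lies at the very end of the fingers, on their centre line; the grasp point (between the pads) lies behind it (manip.tcp_to_grasp is the z of the grasp point in the tool frame, in m); z points along the fingers, y is the direction in which the jaws open and shut (so a half turn about z gives the same grasp; the last joint's range is limited). The gripper opens to 85 mm and grips with 20 to 120 N. Pads are 22 mm wide; open, the fingers measure 114 mm over their backs; the gripper's body (76 mm by 85 mm) begins 54 mm behind the grasp point. The pads swing forward as they close: fully open they stand 13 mm farther back than shut.
Start: joints at [0.982, 0.276, 1.505, -0, 1.361, -0.121], TCP at [0.259, 0.513, 0.231] pointing down, gripper open.
Joint ranges: [-2.89, 2.89], [-0.75, 2.08], [0.22, 2.7], [-1.18, 4.32], [0.11, 2.71], [-2.7, 2.7]. Speed limits (rad/s): [2.57, 2.57, 3.14, 3.14, 3.14, 3.14].

### API

Orientations are given as a unit quaternion [w, x, y, z].
In Python, from rig import manip, eyes gives the robot as it stands.
- The arm moves only by the tool servo_tool, never from a script. Its argument "increments" is a list of rows, each an object with "slide": the shift along the tool's x, y, z in m, a list of three; "spin": the turn about the tool's z in degrees. A call has 1 to 8 rows; each row shifts and turns the commanded pose from where the row before left it, along the tool's axes as they then stand; what a row does not reach is not made up. A row lasts 1/10 s, in which the tool goes at most 50 mm and 8.59 degrees, less where a joint would pass 70% of its speed; a pose out of reach is approached as far as the arm can. A call is refused whole if a number of a shift passes 0.05 or a number of a turn 8.59, either way. A call with a gripper value outside its range is refused whole. "hand" is the opening, from 0 (shut) to 1 (fully open), set as the call begins (left out, the last holds). The fingers move at their own pace and stop on an object; "newtons" is the grip in N (left out, the last holds). Time passes only in rows, so rows that do not move let the fingers close. It gives the time, the measured TCP pose, the force and the opening at its end, in the units of the state.
- manip.get_state(): the state, without advancing time (a new reading comes with each control period).
- eyes.get_image(name): name is "scene" or "side" or "wrist"; returns the picture (480x640x3 uint8, blue, green, red); there is no depth.
- eyes.calibration(name): a dict with "fx", "fy", "cx", "cy" (pixels), "rvec" (rotation vector, rad) and "tvec" (3), from world to camera coordinates, as OpenCV has them; the wrist camera has in their place "hand_eye" (4x4, takes a point from camera to tool coordinates, whose origin is the TCP and whose axes are the flange's). Camera axes: x right, y down, z forward; pixel columns grow to the right and rows downward; lengths in m; the calibration is good to about 2 mm. A picture is of the moment at which its call begins: read the wrist's pose just before it. calibration takes no time and is no camera call.
- manip.sign_off(): hands the job in, once; it reports no verdict.
The state is a dict: "clock": time; "qpos": joint angles; "qd": joint speeds; "effort": joint torques, N m; "position": TCP position; "ee_rot": TCP orientation; "contact_force": force on the tool from outside, world axes, zero at the start; "moment": the same for the moment, N m; "width": finger opening in m.
Only numpy, scipy, OpenCV 4.12 (cv2) and the standard library are available. Lean on these libraries where they do the work, as an engineer would, in place of code of your own. Each camera call takes 0.05 s, during which the arm holds its last target.

### The job

Start the playback turntable: with the fingertips, gently press down the round push key on its steel switch box, keep it right down for at least two seconds, then let it come up and draw the hand back at least 10 cm from it. Do not touch the square and oblong keys or their boxes, leave everything else on the desk where it is, and do not shift or lift the box that you press.

Things in the scene. Friction and masses are not known exactly. Their poses are not given: they have to be found in the camera images.
- box_round: squat plain steel switch box, 70 x 80 x 40 mm (x, y, z), 0.6 kg, standing loose on the desk on rubber feet; one red push key, round, 30 mm diameter, sits in the middle of its top. Origin: centre of its underside, z up.
- round_top (a point): centre of the flat top face of the round key: 12 mm above the top of its box (52 mm above the desk) when up; it moves down with the key.
- key_round (a joint): how far the round key is pressed in: 0 = up, 0.008 m = fully down. A spring pushes back with 1 N at the start of the travel and 5 N fully down, and raises the key again when it is let go; the contact closes past 5 mm. Box and key should not bear more than 30 N.
- box_square: squat plain steel switch box, 70 x 80 x 40 mm (x, y, z), 0.6 kg, standing loose on the desk on rubber feet; one red push key, square, 28 x 28 mm, sits in the middle of its top. Origin: centre of its underside, z up.
- square_top (a point): centre of the flat top face of the square key: 12 mm above the top of its box (52 mm above the desk) when up; it moves down with the key.
- key_square (a joint): how far the square key is pressed in: 0 = up, 0.008 m = fully down. A spring pushes back with 1 N at the start of the travel and 5 N fully down, and raises the key again when it is let go; the contact closes past 5 mm. Box and key should not bear more than 30 N.
- box_oblong: squat plain steel switch box, 70 x 80 x 40 mm (x, y, z), 0.6 kg, standing loose on the desk on rubber feet; one red push key, oblong, 16 x 44 mm, long side along the box's y axis, sits in the middle of its top. Origin: centre of its underside, z up.
- oblong_top (a point): centre of the flat top face of the oblong key: 12 mm above the top of its box (52 mm above the desk) when up; it moves down with the key.
- key_oblong (a joint): how far the oblong key is pressed in: 0 = up, 0.008 m = fully down. A spring pushes back with 1 N at the start of the travel and 5 N fully down, and raises the key again when it is let go; the contact closes past 5 mm. Box and key should not bear more than 30 N.
- stand: fixed slotted oak stand, 170 x 124 x 50 mm, on the left or right of the desk, with the four discs upright in it. Origin: centre of its underside; the slots run along its x.
- disc1: black-lacquered aluminium disc, 177 mm diameter, 2.5 mm thick, standing loose and upright in the stand, its top about 190 mm above the desk. Origin: disc centre; its y is the disc's axis.
- disc2: black-lacquered aluminium disc, 177 mm diameter, 2.5 mm thick, standing loose and upright in the stand, its top about 190 mm above the desk. Origin: disc centre; its y is the disc's axis.
- disc3: black-lacquered aluminium disc, 177 mm diameter, 2.5 mm thick, standing loose and upright in the stand, its top about 190 mm above the desk. Origin: disc centre; its y is the disc's axis.
- disc4: black-lacquered aluminium disc, 177 mm diameter, 2.5 mm thick, standing loose and upright in the stand, its top about 190 mm above the desk. Origin: disc centre; its y is the disc's axis.
- dome: clear glass cutting-head dome, 128 mm diameter at the foot, 126 mm high, loose on the desk. Origin: centre of its underside.
- knob: loose bakelite pointer knob, 42 mm diameter, 23 mm high. Origin: centre of its underside.
- adapter: loose brass three-armed spider adapter for large-hole records, 43 mm diameter, 6 mm thick, lying flat. Origin: centre of its underside.
- weight: loose metal disc weight, a turned puck 72 mm diameter, 42 mm high. Origin: centre of its underside.
Things that resemble listed ones, but are neither listed nor needed, are in the scene too. Leave any brown look-alike of the disc1 alone.

How it is judged:
On the way, in this order (a step that is already met when the one before it is completed fails the run):
1. the round key is pressed in past 5 mm by the fingers and kept there for 1.8 s (value of joint key_round above 0.005 m and contact force between the fingers and box_round above 0.3 N), for 1.8 s.
2. the round key has come up again (value of joint key_round below 0.001 m), for 0.2 s.
At the end, for the whole second after the job is handed in: All three keys are up (within 1 mm), the hand is more than 80 mm from the round key, and the boxes, discs, dome, knob, adapter and weight are upright and at rest within 12 mm of where they stood (value of joint each of key_round, key_square, key_oblong below 0.001 m and distance between the grasp point and round_top above 0.08 m and distance of each of box_round, box_square, box_oblong, disc1, disc2, disc3, disc4, dome, knob, adapter, weight from where it was at the start of the episode below 0.012 m and linear speed of each of box_round, box_square, box_oblong, disc1, disc2, disc3, disc4, dome, knob, adapter, weight below 0.02 m/s and angle between each of box_round, box_square, box_oblong, dome, knob, adapter, weight's own z axis and vertical below 0.1 rad); the robot touches nothing.
It fails at once if the square or oblong key or its box is touched (over 0.5 N) (contact force between any of the fingers, the arm and box_square above 0.5 N or contact force between any of the fingers, the arm and box_oblong above 0.5 N).
It fails at once if the box with the round key is pressed with more than 30 N (contact force between any of the fingers, the arm and box_round above 30 N).
It fails at once if the box with the round key is shifted by more than 12 mm or tipped (distance of box_round from where it was at the start of the episode above 0.012 m or angle between box_round's own z axis and vertical above 0.1 rad).
It fails at once if something else on the desk is shifted by more than 12 mm (distance of any of box_square, box_oblong, disc1, disc2, disc3, disc4, dome, knob, adapter, weight from where it was at the start of the episode above 0.012 m).
It also fails if it takes over 35 s, if anything falls off the work surface, if the arm or the gripper's body presses on something with over 40 N, if the wrist force passes 120 N, or if a joint passes its speed limit or range.

## Working session

There is one attempt and no reset: what is moved stays moved. The work goes in short steps, Python scripts to look and compute and a tool call to move; the robot and the scene stay as the last step left them, time stands still between calls to the robot, and variables do not carry over. Pictures are saved under pics/ and viewed, and the job is handed in when it is done.

Besides the shell and the picture viewer there is one more tool, called after "Emit:" by a JSON object that holds its "name" and its "arguments", one argument or row to a line. servo_tool: Moves the arm, as the interface text tells. Its arguments: {"type":"object","properties":{"increments":{"type":"array","items":{"type":"object","properties":{"slide":{"type":"array","items":{"type":"number"}},"spin":{"type":"number"}}}},"hand":{"type":"number"},"newtons":{"type":"number"}},"required":["increments"]}

```bash
mkdir -p pics; ls
python3 - <<'E'
from rig import manip, eyes
import cv2
print(manip.get_state(), manip.tcp_to_grasp)
for n in ["scene","side","wrist"]:
    cv2.imwrite(f"pics/{n}0.png",eyes.get_image(n)); print(n,eyes.calibration(n))
E
```

```text
pics
{'clock': 0.0, 'qpos': array([ 9.81987426e-01,  2.76581954e-01,  1.50612795e+00, -3.22151519e-05,
        1.36069367e+00, -1.21009863e-01]), 'qd': array([ 1.67669005e-03, -2.14252031e-03, -1.10507909e-03, -2.11438344e-03,
       -5.29139508e-05, -5.89832855e-04]), 'effort': array([-1.34525420e-03, -4.16773868e+01, -2.45803320e+01, -5.58516222e-04,
        1.11068023e-02, -1.36103171e-06]), 'position': array([0.25900636, 0.5127725 , 0.23044921]), 'ee_rot': array([-2.99883238e-04,  2.31769234e-01,  9.72770375e-01, -8.54502483e-04]), 'contact_force': array([ 0.80429856, -0.24591487, -0.48239111]), 'moment': array([-0.02862191, -0.01785573,  0.03456772]), 'width': 0.0853057759518967} -0.0187
scene {'fx': 556.3860838636049, 'fy': 556.3860838636049, 'cx': 311.8892068125352, 'cy': 232.88947103939012, 'rvec': array([ 1.41377902,  2.26132749, -0.78263193]), 'tvec': array([ 0.20124577, -0.32234675,  1.85921822])}
side {'fx': 544.0086182726247, 'fy': 544.0086182726247, 'cx': 316.83693817258694, 'cy': 242.8213997436964, 'rvec': array([ 2.35078679, -0.73822357,  0.24636329]), 'tvec': array([-0.42638167,  0.27686381,  1.34690228])}
wrist {'fx': 387.66256468226044, 'fy': 387.66256468226044, 'cx': 321.2870916174655, 'cy': 240.3229299422495, 'hand_eye': array([[-1.29702473e-03, -9.50603251e-01, -3.10405826e-01,
         7.94210829e-02],
       [ 9.99999156e-01, -1.25433317e-03, -3.37140746e-04,
         6.98799339e-04],
       [-6.88652335e-05, -3.10406001e-01,  9.50604076e-01,
        -1.42742153e-01],
       [ 0.00000000e+00,  0.00000000e+00,  0.00000000e+00,
         1.00000000e+00]])}
```

View pics/scene0.png

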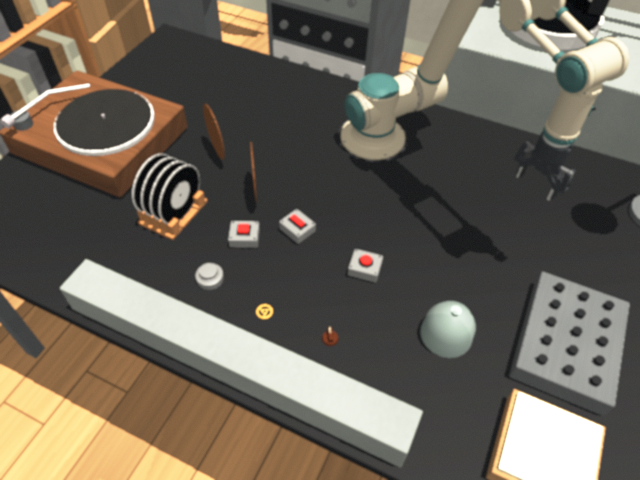

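View pics/side0.png

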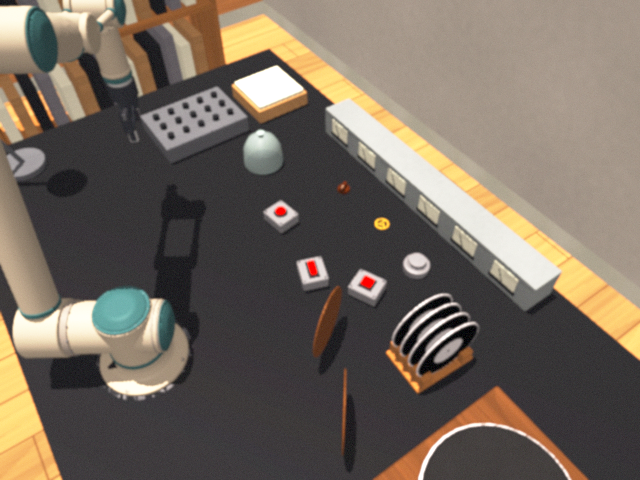

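View pics/wrist0.png

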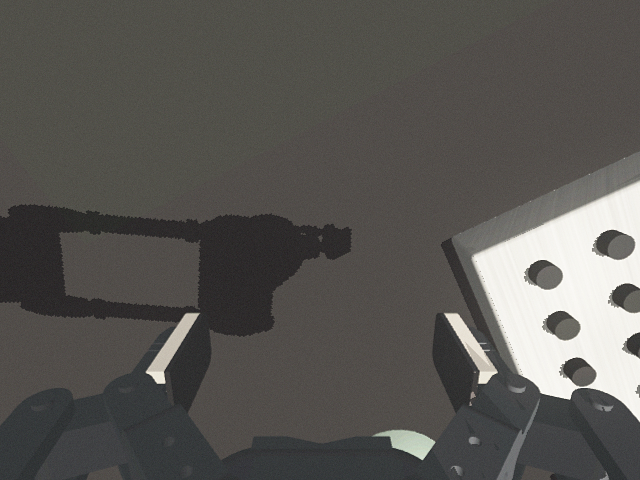

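Scene view: the red keys are at (366,261), which looks round, (297,221) oblong and (244,229) square. In the side view they are at (280,212), (312,269) and (368,283). The reddish knob at (330,337) is not a box. I'll measure all three keys and check a crop.

```bash
cat > h.py <<'E'
import cv2, numpy as np
from rig import manip, eyes
from scipy.spatial.transform import Rotation as R
def ray(n,px,st=None):
    c=eyes.calibration(n)
    K=np.array([[c['fx'],0,c['cx']],[0,c['fy'],c['cy']],[0,0,1]])
    d=np.linalg.inv(K)@[px[0],px[1],1]
    if n=="wrist":
        q=st['ee_rot']; Rt=R.from_quat([q[1],q[2],q[3],q[0]]).as_matrix(); H=c['hand_eye']
        return Rt@H[:3,3]+st['position'], Rt@H[:3,:3]@d
    Rm=cv2.Rodrigues(c['rvec'])[0]
    return -Rm.T@c['tvec'], Rm.T@d
def onz(n,px,z,st=None):
    o,d=ray(n,px,st); return o+d*(z-o[2])/d[2]
def reds(im):
    h=cv2.cvtColor(im,cv2.COLOR_BGR2HSV)
    m=(((h[...,0]<6)|(h[...,0]>174))&(h[...,1]>180)&(h[...,2]>130)).astype(np.uint8)
    n,l,s,c=cv2.connectedComponentsWithStats(m)
    return [(c[i],s[i]) for i in range(1,n) if s[i,4]>25]
def meet(a,b):
    (o1,d1),(o2,d2)=a,b
    t=np.linalg.lstsq(np.c_[d1,-d2],o2-o1,rcond=None)[0]
    p,q=o1+t[0]*d1,o2+t[1]*d2; return (p+q)/2,np.linalg.norm(p-q)
E
python3 - <<'E'
from h import *
np.set_printoptions(precision=4,suppress=True)
P={}
for n in ["scene","side"]:
    im=cv2.imread(f"pics/{n}0.png"); P[n]=[]
    for c,s in reds(im): print(n,c,s,onz(n,c,.052)); P[n].append(c)
# match
for a in P["scene"]:
    for b in P["side"]:
        m,g=meet(ray("scene",a),ray("side",b))
        if g<.01: print(a,b,m,g)
a=cv2.imread("pics/scene0.png")[200:300,210:410]; b=cv2.imread("pics/side0.png")[180:310,240:400]
a=cv2.resize(a,None,fx=3.5,fy=3.5); cv2.imwrite("pics/crop.png",a)
st=manip.get_state(); 
for nm,px in [("dome",(447,352)),("knob",(331,338)),("weight",(209,280)),("adapter",(265,312))]: print(nm,onz("scene",px,.0))
E
```

```text
scene [297.1148 221.4426] [291 217  13  10  61] [ 0.4794 -0.0388  0.052 ]
scene [243.2466 229.0959] [238 226  11   8  73] [ 0.57   -0.1599  0.052 ]
scene [365.4225 260.662 ] [360 257  12   8  71] [0.5201 0.1845 0.052 ]
side [280.3438 210.9531] [276 207  10   9  64] [0.5102 0.1745 0.052 ]
side [311.8571 267.898 ] [307 261  10  15  98] [ 0.4685 -0.0496  0.052 ]
side [367.1429 282.2286] [361 277  14  12 105] [ 0.5597 -0.171   0.052 ]
[297.1148 221.4426] [311.8571 267.898 ] [ 0.4724 -0.0429  0.042 ] 0.0007921091233407239
[243.2466 229.0959] [367.1429 282.2286] [ 0.564  -0.1652  0.0422] 0.0014803208979706477
[365.4225 260.662 ] [280.3438 210.9531] [0.514  0.1824 0.0429] 0.0007616552145451155
dome [0.6512 0.46   0.    ]
knob [0.742  0.1874 0.    ]
weight [ 0.7285 -0.1789  0.    ]
adapter [0.749  0.0036 0.    ]
```

View pics/crop.png

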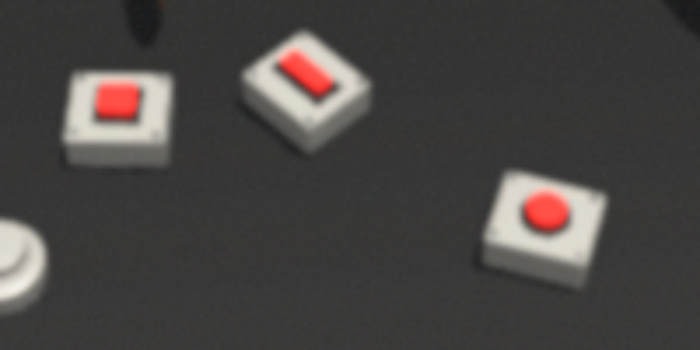

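The crop confirms the choice: the box at (366,261) has the round key, at about (0.515, 0.18). The side and scene rays disagree by about 10 mm, so I'll move above it with the hand shut and measure again with the wrist camera.

Emit:
{"name": "servo_tool", "arguments": {
  "increments": [
    {"slide": [-0.038,-0.018,0]},
    {"slide": [-0.038,-0.018,0]},
    {"slide": [-0.038,-0.018,0]},
    {"slide": [-0.038,-0.018,0]},
    {"slide": [-0.038,-0.018,0]},
    {"slide": [-0.038,-0.018,0]},
    {"slide": [-0.038,-0.018,0]},
    {"slide": [-0.038,-0.018,0]}
  ],
  "hand": 0,
  "newtons": 20
}}

```text
$.increments[0]: bad value
```

Emit:
{"name": "servo_tool", "arguments": {
  "increments": [
    {"slide": [-0.038,-0.018,0]},
    {"slide": [-0.038,-0.018,0]},
    {"slide": [0,0,0]},
    {"slide": [0,0,0]},
    {"slide": [0,0,0]}
  ]
}}

```text
$.increments[0]: bad value
```

Run:
```python
from h import *
np.set_printoptions(precision=4,suppress=True)
st=manip.get_state(); im=eyes.get_image("wrist"); cv2.imwrite("pics/wrist1.png",im)
print(st['clock'],st['position'],st['ee_rot'],st['contact_force'],st['width'])
for c,s in reds(im): print(c,s,onz("wrist",c,.052,st))
```

```text
0.15 [0.259  0.5129 0.2306] [-0.0002  0.2317  0.9728 -0.0007] [-0.1007  0.175   0.539 ] 0.08568433738713689
```

View pics/wrist1.png

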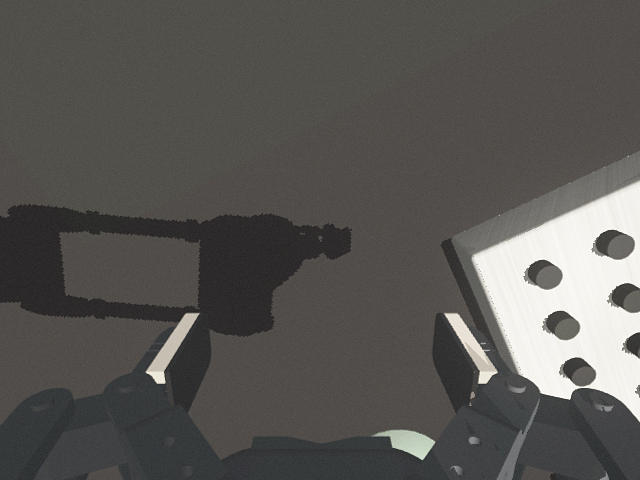

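The calls were refused and nothing moved; rows probably need "spin" as well.

Emit:
{"name": "servo_tool", "arguments": {
  "increments": [
    {"slide": [-0.038,-0.018,0],"spin": 0},
    {"slide": [-0.038,-0.018,0],"spin": 0},
    {"slide": [-0.038,-0.018,0],"spin": 0},
    {"slide": [-0.038,-0.018,0],"spin": 0},
    {"slide": [-0.038,-0.018,0],"spin": 0},
    {"slide": [-0.038,-0.018,0],"spin": 0},
    {"slide": [-0.038,-0.018,0],"spin": 0},
    {"slide": [-0.038,-0.018,0],"spin": 0}
  ],
  "hand": 0,
  "newtons": 20
}}

```text
clock: 1.0
position: [0.4664, 0.2461, 0.2313]
ee_rot: [-0.0, 0.232, 0.973, 0.0]
contact_force: [-0.1, -0.5, -0.5]
width: -0.0002
```

Emit:
{"name": "servo_tool", "arguments": {
  "increments": [
    {"slide": [-0.038,-0.018,0],"spin": 0},
    {"slide": [-0.038,-0.018,0],"spin": 0},
    {"slide": [0,0,0],"spin": 0},
    {"slide": [0,0,0],"spin": 0},
    {"slide": [0,0,0],"spin": 0}
  ]
}}

```text
clock: 1.5
position: [0.5165, 0.1819, 0.2311]
ee_rot: [-0.001, 0.232, 0.973, 0.0]
contact_force: [-0.0, 0.4, 0.8]
width: 0.0001
```

Run:
```python
from h import *
np.set_printoptions(precision=4,suppress=True)
st=manip.get_state(); im=eyes.get_image("wrist"); cv2.imwrite("pics/wrist2.png",im)
print(st['clock'],st['position'],st['ee_rot'],st['contact_force'],st['width'])
for c,s in reds(im): print(c,s,onz("wrist",c,.052,st))
```

```text
1.5 [0.5165 0.1819 0.2311] [-0.0006  0.2316  0.9728  0.0001] [-0.0104  0.3941  0.8078] 0.00012386647280261806
[316.619 193.   ] [304 190  29  12  42] [0.5004 0.1863 0.052 ]
[ 78.7463 276.1893] [  51  264   56   25 1025] [ 0.4711 -0.0392  0.052 ]
[ 39.4608 399.068 ] [ 19 381  42  37 868] [ 0.5612 -0.1583  0.052 ]
```

View pics/wrist2.png

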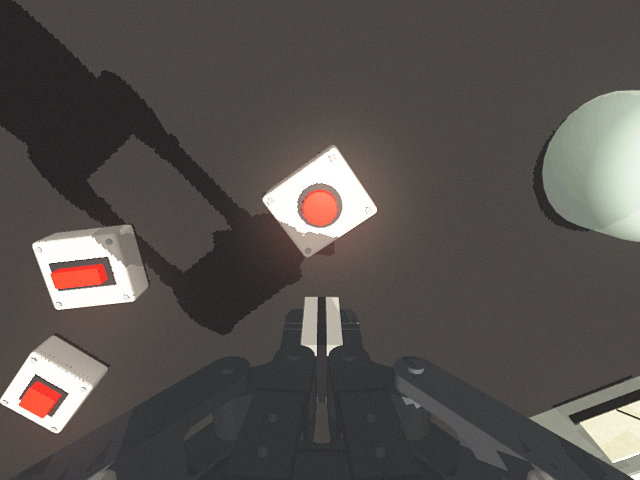

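The wrist view shows the round key whole at about (320,207), with the oblong key at (79,276) and the square key at (42,398). The mask missed most of the round key because of glare, so I'll loosen it.

```bash
cat >> h.py <<'E'
def key(im,x0,y0,x1,y1):
    h=cv2.cvtColor(im,cv2.COLOR_BGR2HSV)
    m=(((h[...,0]<10)|(h[...,0]>170))&(h[...,1]>110)&(h[...,2]>130)).astype(np.uint8)
    w=np.zeros_like(m); w[y0:y1,x0:x1]=m[y0:y1,x0:x1]
    c=max(cv2.findContours(w,0,2)[0],key=cv2.contourArea)
    return cv2.fitEllipse(c)
E
python3 - <<'E'
from h import *
np.set_printoptions(precision=4,suppress=True)
st=manip.get_state(); im=cv2.imread("pics/wrist2.png")
e=key(im,270,150,370,250); print(e)
p=onz("wrist",e[0],.052,st); print(p, p-st['position'])
print("diam", np.array(e[1])*np.linalg.norm(p-ray("wrist",e[0],st)[0])/387.7)
q=st['ee_rot'];Rt=R.from_quat([q[1],q[2],q[3],q[0]]).as_matrix(); print("tool", Rt.T@(p-st['position']))
E
```

```text
((319.47869873046875, 207.1275634765625), (34.75172805786133, 35.704349517822266), 6.99782657623291)
[0.5123 0.1832 0.052 ] [-0.0041  0.0011 -0.1792]
diam [0.0296 0.0305]
tool [ 0.004  -0.0009  0.1792]
```

The diameter measures 30 mm, which is correct, and the position agrees with the mean of the other two views. I'll shift 4 mm and descend partway, then look once more.

Emit:
{"name": "servo_tool", "arguments": {
  "increments": [
    {"slide": [0.004,-0.001,0.03],"spin": 0},
    {"slide": [0,0,0.04],"spin": 0},
    {"slide": [0,0,0.03],"spin": 0},
    {"slide": [0,0,0.02],"spin": 0},
    {"slide": [0,0,0.01],"spin": 0},
    {"slide": [0,0,0],"spin": 0},
    {"slide": [0,0,0],"spin": 0}
  ]
}}

```text
clock: 2.25
position: [0.5138, 0.1829, 0.1022]
ee_rot: [0.001, 0.231, 0.973, 0.0]
contact_force: [0.5, -0.3, -0.1]
width: 0.0001
```

Run:
```python
from h import *
np.set_printoptions(precision=4,suppress=True)
st=manip.get_state(); im=eyes.get_image("wrist"); cv2.imwrite("pics/wrist3.png",im)
print(st['clock'],st['position'],st['contact_force'])
e=key(im,250,150,400,300); print(e)
p=onz("wrist",e[0],.052,st)
q=st['ee_rot'];Rt=R.from_quat([q[1],q[2],q[3],q[0]]).as_matrix(); print(p,"tool", Rt.T@(p-st['position']))
```

```text
2.25 [0.5138 0.1829 0.1022] [ 0.5273 -0.3019 -0.0505]
((318.80584716796875, 265.8023986816406), (55.37565231323242, 56.34617614746094), 176.7204132080078)
[0.5117 0.1832 0.052 ] tool [ 0.0021 -0.0007  0.0502]
```

View pics/wrist3.png

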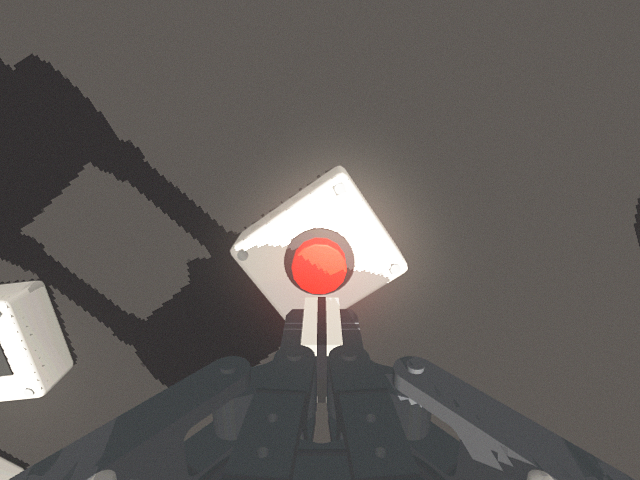

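Still centred, with 2 mm to correct in tool x; now down to just above the key.

Emit:
{"name": "servo_tool", "arguments": {
  "increments": [
    {"slide": [0.002,-0.001,0.02],"spin": 0},
    {"slide": [0,0,0.015],"spin": 0},
    {"slide": [0,0,0.006],"spin": 0},
    {"slide": [0,0,0.003],"spin": 0},
    {"slide": [0,0,0],"spin": 0},
    {"slide": [0,0,0],"spin": 0}
  ]
}}

```text
clock: 2.9
position: [0.5118, 0.1823, 0.0582]
ee_rot: [0.001, 0.232, 0.973, 0.0]
contact_force: [0.0, 0.3, 0.0]
width: 0.0001
```

Emit:
{"name": "servo_tool", "arguments": {
  "increments": [
    {"slide": [0,0,0.002],"spin": 0},
    {"slide": [0,0,0.001],"spin": 0},
    {"slide": [0,0,0.001],"spin": 0},
    {"slide": [0,0,0.001],"spin": 0},
    {"slide": [0,0,0.001],"spin": 0},
    {"slide": [0,0,0],"spin": 0},
    {"slide": [0,0,0],"spin": 0}
  ]
}}

```text
clock: 3.6
position: [0.5111, 0.1822, 0.0514]
ee_rot: [0.0, 0.232, 0.973, 0.0]
contact_force: [-0.2, -0.4, 1.5]
width: -0.0
```

Emit:
{"name": "servo_tool", "arguments": {
  "increments": [
    {"slide": [0,0,0.001],"spin": 0},
    {"slide": [0,0,0.001],"spin": 0},
    {"slide": [0,0,0.001],"spin": 0},
    {"slide": [0,0,0.001],"spin": 0},
    {"slide": [0,0,0.001],"spin": 0},
    {"slide": [0,0,0],"spin": 0},
    {"slide": [0,0,0],"spin": 0}
  ]
}}

```text
clock: 4.3
position: [0.5111, 0.1822, 0.0464]
ee_rot: [0.0, 0.232, 0.973, 0.0]
contact_force: [-1.1, 0.1, 4.3]
width: -0.0001
```

Emit:
{"name": "servo_tool", "arguments": {
  "increments": [
    {"slide": [0,0,0.001],"spin": 0},
    {"slide": [0,0,0.0005],"spin": 0},
    {"slide": [0,0,0],"spin": 0},
    {"slide": [0,0,0],"spin": 0}
  ]
}}

```text
clock: 4.7
position: [0.5111, 0.1822, 0.0449]
ee_rot: [0.0, 0.232, 0.973, 0.0]
contact_force: [-0.6, 0.1, 4.5]
width: -0.0001
```

Emit:
{"name": "servo_tool", "arguments": {
  "increments": [
    {"slide": [0,0,0.0005],"spin": 0},
    {"slide": [0,0,0],"spin": 0},
    {"slide": [0,0,0],"spin": 0}
  ]
}}

```text
clock: 5.0
position: [0.5111, 0.1822, 0.0443]
ee_rot: [0.0, 0.232, 0.973, 0.0]
contact_force: [-1.3, -0.0, 3.8]
width: -0.0001
```

Emit:
{"name": "servo_tool", "arguments": {
  "increments": [
    {"slide": [0,0,0.0005],"spin": 0},
    {"slide": [0,0,0],"spin": 0},
    {"slide": [0,0,0],"spin": 0}
  ]
}}

```text
clock: 5.3
position: [0.5111, 0.1822, 0.044]
ee_rot: [0.0, 0.232, 0.973, 0.0]
contact_force: [0.1, -0.6, 6.1]
width: -0.0001
```

Run:
```python
from h import *
for n in ["wrist","side"]:
    cv2.imwrite(f"pics/{n}4.png",eyes.get_image(n))
print(manip.get_state()['contact_force'],manip.get_state()['clock'])
w=cv2.imread("pics/wrist4.png")[150:390,200:440];s=cv2.imread("pics/side4.png")[170:250,240:320]
cv2.imwrite("pics/p4.png",np.hstack([cv2.resize(w,(390,390)),cv2.resize(s,(390,390))]))
```

```text
[-1.88763511 -0.10102015  6.33668077] 5.4
```

View pics/p4.png

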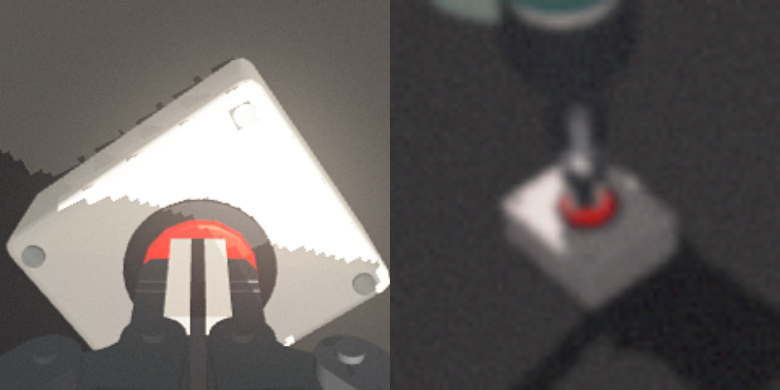

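The fingertips rest on the red cap at its centre, and 6 N at z = 0.044 means the key is fully down. I'll hold it.

Emit:
{"name": "servo_tool", "arguments": {
  "increments": [
    {"slide": [0,0,0],"spin": 0},
    {"slide": [0,0,0],"spin": 0},
    {"slide": [0,0,0],"spin": 0},
    {"slide": [0,0,0],"spin": 0},
    {"slide": [0,0,0],"spin": 0},
    {"slide": [0,0,0],"spin": 0},
    {"slide": [0,0,0],"spin": 0},
    {"slide": [0,0,0],"spin": 0}
  ]
}}

```text
clock: 6.2
position: [0.5111, 0.1822, 0.044]
ee_rot: [0.0, 0.232, 0.973, 0.0]
contact_force: [-1.5, -1.1, 6.2]
width: -0.0
```

Emit:
{"name": "servo_tool", "arguments": {
  "increments": [
    {"slide": [0,0,0],"spin": 0},
    {"slide": [0,0,0],"spin": 0},
    {"slide": [0,0,0],"spin": 0},
    {"slide": [0,0,0],"spin": 0},
    {"slide": [0,0,0],"spin": 0},
    {"slide": [0,0,0],"spin": 0},
    {"slide": [0,0,0],"spin": 0},
    {"slide": [0,0,0],"spin": 0}
  ]
}}

```text
clock: 7.0
position: [0.5111, 0.1822, 0.044]
ee_rot: [0.0, 0.232, 0.973, 0.0]
contact_force: [-1.0, -0.4, 5.8]
width: -0.0004
```

Emit:
{"name": "servo_tool", "arguments": {
  "increments": [
    {"slide": [0,0,0],"spin": 0},
    {"slide": [0,0,0],"spin": 0},
    {"slide": [0,0,0],"spin": 0},
    {"slide": [0,0,0],"spin": 0},
    {"slide": [0,0,0],"spin": 0},
    {"slide": [0,0,0],"spin": 0},
    {"slide": [0,0,0],"spin": 0},
    {"slide": [0,0,0],"spin": 0}
  ]
}}

```text
clock: 7.8
position: [0.5111, 0.1822, 0.044]
ee_rot: [0.0, 0.232, 0.973, 0.0]
contact_force: [-0.9, -0.5, 6.2]
width: -0.0004
```

It has been held fully down for over 2.5 s. Now I'll raise the hand gently.

Emit:
{"name": "servo_tool", "arguments": {
  "increments": [
    {"slide": [0,0,-0.003],"spin": 0},
    {"slide": [0,0,-0.004],"spin": 0},
    {"slide": [0,0,-0.005],"spin": 0},
    {"slide": [0,0,-0.01],"spin": 0},
    {"slide": [0,0,-0.02],"spin": 0},
    {"slide": [0,0,-0.03],"spin": 0},
    {"slide": [0,0,-0.03],"spin": 0},
    {"slide": [0,0,-0.03],"spin": 0}
  ]
}}

```text
clock: 8.6
position: [0.5108, 0.1821, 0.1773]
ee_rot: [-0.0, 0.232, 0.973, 0.0]
contact_force: [-0.5, 0.6, -0.4]
width: -0.0003
```

Emit:
{"name": "servo_tool", "arguments": {
  "increments": [
    {"slide": [0,0,-0.03],"spin": 0},
    {"slide": [0,0,-0.02],"spin": 0},
    {"slide": [0,0,0],"spin": 0},
    {"slide": [0,0,0],"spin": 0},
    {"slide": [0,0,0],"spin": 0},
    {"slide": [0,0,0],"spin": 0}
  ]
}}

```text
clock: 9.2
position: [0.5102, 0.182, 0.2243]
ee_rot: [-0.001, 0.232, 0.973, -0.001]
contact_force: [-0.6, 0.9, 0.1]
width: -0.0001
```

Run:
```python
from h import *
np.set_printoptions(precision=4,suppress=True)
st=manip.get_state(); im=eyes.get_image("wrist"); cv2.imwrite("pics/wrist5.png",im)
print(st['clock'],st['position'],st['contact_force'])
e=key(im,250,130,400,280); p=onz("wrist",e[0],.052,st)
print(e,p,np.array(e[1])*np.linalg.norm(p-ray("wrist",e[0],st)[0])/387.7)
for n in ["scene","side"]:
    im=eyes.get_image(n); cv2.imwrite(f"pics/{n}5.png",im)
    print(n,[c for c,s in reds(im)])
cv2.imwrite("pics/f5.png",np.hstack([cv2.resize(cv2.imread(f"pics/{n}5.png"),(400,300)) for n in("wrist","scene")]))
```

```text
9.2 [0.5102 0.182  0.2243] [-0.6018  0.9049  0.1389]
((322.9737854003906, 215.851318359375), (35.285545349121094, 36.14594268798828), 15.181885719299316) [0.5123 0.1828 0.052 ] [0.0296 0.0303]
scene [array([297.15  , 221.5167]), array([243.3425, 229.1096]), array([365.5   , 260.6857])]
side [array([280.375 , 211.0781]), array([311.866 , 267.9691]), array([367.1731, 282.2788])]
```

View pics/f5.png

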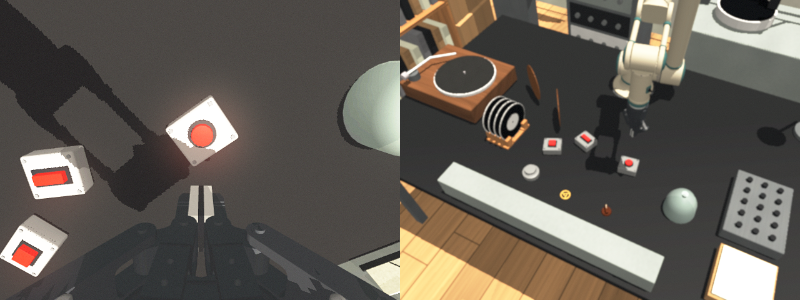

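The key looks up and all three keys are where they were, within 0.2 px. The hand is about 17 cm above the round key.

```bash
python3 -c "
from rig import manip
print(manip.sign_off())"
```

```text
the job is handed in; nothing more can be done
None
```

I pressed the round key fully down with the shut fingertips, held it there for over 2.5 s, and handed the job in. The peak reading was about 6 N. I then lifted the hand straight up, leaving the fingertips about 17 cm above the key. The clock read about 9 s.

**Last checks:**
- **Keys and boxes:** the round key measured at (0.512, 0.183), within 1 mm of before. All three keys sit within 0.2 px of their starting positions in the scene and side views.
- **Key released:** force was back to sensor noise. That the key came up I judged from the pictures and the force, because the joint itself can't be read.
- **Other objects:** I only looked the rest of the desk over by eye, and nothing appeared moved.

**Disagreements:**
- The first scene and side measurements of the key differed by about 10 mm, and crossing them put it about 9 mm too low. I relied on the wrist camera instead.
- My first two move calls were refused because they left out "spin". Nothing moved.

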